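# Load the drain bin and crack its drain gate

## Task

Tip up the hinged pan by its bar so that the three nuts slide off into the blue drain bin, and let the pan down level again. Then turn the brass thumbscrew clockwise until the drain gate is fully seated, back it off a quarter turn, and finish while still gripping the thumbscrew in that position so that it cannot creep. Leave the tin, tape, hex key and wooden handle where they lie.

Things in the scene. Friction and masses are not known exactly. Their poses are not given: they have to be found in the camera images.
- drain_bin: blue open bin fixed on a dark steel base plate. Origin: on the bench under the bin's centre; z up, +y towards the pan, -y towards the thumbscrew. Inside, x runs -58 to 58 mm and y -53 to 54 mm; floor at z 10 mm, side rims at 82, end wall on the screw side at 102. Pan hinge line: along x at y 50, z 82 mm. Screw axis: x 0, y -88 mm, on a dark yoke 66 x 55 mm, top at 101 mm.
- pan_bar (a point): middle of the round steel bar (10 mm thick, 84 mm clear between its arms) that lifts the pan; x along the bar, y away from the hinge. Level, it is 86 mm above the bench. The hinge line is parallel to it, 138 mm along -y and 4 mm below in the pan's own z. Only 39 mm are free between the bar and the pan's end wall: open the fingers just part way there.
- pan (a joint): hinge of the aluminium pan (floor 100 x 98 mm, 14 mm walls on three sides, open at the bin): 0 = level on its rest, grows as the bar is raised, stop at 1.25 rad. Light (0.25 kg plus some 0.3 kg of nuts); falls back level by itself. The nuts slide off at about 0.45 to 0.8 rad; 1.1 rad is ample.
- screw_grip (a point): centre of the brass wing head of the thumbscrew, 124 mm above the bench; the wings are 46 mm long along its x, 11 mm thick in y and 22 mm tall; z is the screw's axis, up. Grip across the 11 mm thickness from above.
- thumbscrew (a joint): turn of the thumbscrew: 0 = gate seated (hard stop), grows counter-clockwise seen from above as it is backed off; starts 0.5 to 1.4 rad off its seat. It stays where it is left; turning takes 0.05 N m and the head does not rise. The gate plate lifts 2.5 mm a radian.
- coupling: long grey coupling nut, 41 x 52 x 36 mm, lying loose in the pan at the start; origin at the centre of its underside
- nut_a: rusty hex nut 32 x 36 x 16 mm, lying in the pan at the start; origin at the centre of its underside
- nut_b: the second rusty hex nut, the same
- tin: bystander: small round tin, 64 mm across, 42 mm high; origin under its centre
- tape: bystander: roll of black tape, 47 mm across, 18 mm high; origin under its centre
- hexkey: bystander: hex key 33 x 88 x 7 mm lying on the bench; origin under its centre
- wood_handle: bystander: brown wooden file handle without its file, 25 x 100 x 25 mm, lying; origin under its centre
Not all that is in view belongs to the job. What is shaped like the nut_a but turquoise is not meant.

How it is judged:
On the way, in this order (a step that is already met when the one before it is completed fails the run):
1. with the pan tipped up (beyond 0.3 rad), all three nuts have gone into the bin (x of coupling in the frame of drain_bin between -0.06 and 0.06 m and y of coupling in the frame of drain_bin between -0.055 and 0.056 m and z of each of coupling, nut_a, nut_b in the frame of drain_bin below 0.072 m and x of nut_a in the frame of drain_bin between -0.06 and 0.06 m and y of nut_a in the frame of drain_bin between -0.055 and 0.056 m and x of nut_b in the frame of drain_bin between -0.06 and 0.06 m and y of nut_b in the frame of drain_bin between -0.055 and 0.056 m and value of joint pan above 0.3 rad), for 0.1 s.
2. the thumbscrew is turned clockwise to its seat (within 0.06 rad), the pan being down again (value of joint thumbscrew below 0.06 rad and value of joint pan below 0.1 rad), for 0.2 s.
At the end, for the whole second after the job is handed in: All three nuts lie in the bin, the pan is down level (within 0.1 rad), the thumbscrew stands still a quarter turn off its seat (1.57 rad, within 0.25) and the fingers still grip it with more than 2 N (x of coupling in the frame of drain_bin between -0.06 and 0.06 m and y of coupling in the frame of drain_bin between -0.055 and 0.056 m and z of each of coupling, nut_a, nut_b in the frame of drain_bin below 0.072 m and x of nut_a in the frame of drain_bin between -0.06 and 0.06 m and y of nut_a in the frame of drain_bin between -0.055 and 0.056 m and x of nut_b in the frame of drain_bin between -0.06 and 0.06 m and y of nut_b in the frame of drain_bin between -0.055 and 0.056 m and value of joint pan below 0.1 rad and value of joint thumbscrew between 1.32 and 1.82 rad and velocity of joint thumbscrew between -0.1 and 0.1 rad/s and contact force between the fingers and thumbscrew above 2 N); the arm keeps its last pose, push and grip.
It fails at once if the grease tin is shifted by more than 30 mm (distance of tin from where it was at the start of the episode above 0.03 m).
It fails at once if the roll of black tape is shifted by more than 30 mm (distance of tape from where it was at the start of the episode above 0.03 m).
It fails at once if the hex key is shifted by more than 30 mm (distance of hexkey from where it was at the start of the episode above 0.03 m).
It fails at once if the wooden handle is shifted by more than 30 mm (distance of wood_handle from where it was at the start of the episode above 0.03 m).
It also fails if it takes over 61 s, if anything falls off the work surface, if the arm or the gripper's body presses on something with over 40 N, if the wrist force passes 120 N, or if a joint passes its speed limit or range.

## Robot

A 6-joint arm with a two-finger parallel gripper is mounted at the origin on a cart in front of the work surface, level with it; the furniture and walls round the work are solid. World frame = base frame: x ahead of the robot, y to its left, z up, the work surface at z = 0. Lengths are in m, angles in rad, forces in N, time in s.
With the tool pointing down it reaches from about 0.3 to 0.775 m from the base axis. Payload 14.6 kg.
Tool frame: the origin (TCP) lies at the very end of the fingers, on their centre line; the grasp point (between the pads) lies 19 mm behind it; z points along the fingers, y is the line along which they close (so a half turn about z gives the same grasp; the last joint's range is limited). The gripper opens to 94 mm and grips with 3 to 60 N. Pads are 16 mm wide; open, the fingers measure 119 mm over their backs; the gripper's body (75 mm by 177 mm) begins 78 mm behind the grasp point.
Start: joints at [-0.067, 0.3, 1.521, -0, 1.321, -0.067], TCP at [0.55, -0, 0.205] pointing down, gripper open.
Joint ranges: [-3.03, 3.03], [-0.79, 2.21], [0.23, 2.52], [-1.04, 4.18], [0, 3.07], [-2.55, 2.55]. Speed limits (rad/s): [2.22, 2.22, 2.57, 3.14, 3.14, 3.14].

## Interface

Orientations are given as [roll, pitch, yaw] about the fixed x, y, z axes, in that order (R = Rz(yaw) Ry(pitch) Rx(roll)).
In Python, from station import * gives the robot as it stands.
- The arm moves only by the tool jog_arm, never from a script. Its argument "rows" is a list of rows, each a list of 3 entries, a list of its own where there are three numbers: the shift along the tool's x, y, z in m, then the turn about the tool's z in degrees, then the finger opening in m, from 0 to 0.094. A call has 1 to 12 rows; each row shifts and turns the commanded pose from where the row before left it, along the tool's axes as they then stand; what a row does not reach is not made up. A row lasts 1/12 s, in which the tool goes at most 41.7 mm and 7.16 degrees, less where a joint would pass 70% of its speed; a pose out of reach is approached as far as the arm can. A call is refused whole if a number of a shift passes 0.0417 or a number of a turn 7.16, either way. A call with a gripper value outside its range is refused whole. The fingers move at their own pace and stop on an object; "squeeze" is the grip in N (left out, the last holds). Time passes only in rows, so rows that do not move let the fingers close. It gives the time, the measured TCP pose, the force, the opening and the grip force at its end, in the units of the state.
- get_obs(): the state, without advancing time (a new reading comes with each control period).
- camera(name): name is "scene" or "side" or "wrist"; returns a dict with "image" (480x640x3 uint8, red, green, blue), "range_z" (480x640 float32, m along the optical axis (not along the pixel's ray), 0 where there is no reading), "K" (3x3 intrinsics, pixels), "k1" (the pictures are not rectified: a ray, as slopes to the right and down, at radius r is drawn at 1 + k1 r^2 times it, then the intrinsics apply), "world_from_camera" (4x4, takes a point from camera to world coordinates); the wrist camera has in their place "T_tool_cam" (4x4, takes a point from camera to tool coordinates, whose origin is the TCP and whose axes are the flange's). Camera axes: x right, y up, looking along -z (the intrinsics and any distortion apply to the point x, -y, -z); pixel columns grow to the right and rows downward; lengths in m; the calibration is good to about 2 mm. A picture is of the moment at which its call begins: read the wrist's pose just before it.
- hand_in(): hands the job in; it is judged then, once.
Trained networks look in a picture, given as the dict that the camera call returned (one of the last four; its "shot" number tells which), for a name from the list of things; names that differ only in an ending like _2 or _b are one class to them, and where a whole thing is asked for, a point or a joint stands for the part that bears it (a point fixed in the world has none). Each returns a list of dicts, best first, with "p" (0 to 1); they miss things now and then, are a little off and sometimes report something else, mostly with a low value. They report only what shows in the picture. A call takes as long as a camera call. They do not tell look-alikes from the thing itself.
- search_frame(label, picture): "at" ([column, row] as shares, 0 to 1, of the picture: columns of its width, rows of its height, amid what is visible of it).
- spot_point(label, picture): "at" ([column, row] as shares, 0 to 1, of the picture: columns of its width, rows of its height: a listed point, or the origin of a listed thing).
The state is a dict: "time_s": time; "qpos": joint angles; "joint_vel": joint speeds; "tau": joint torques, N m; "ee_pos": TCP position; "eef_rot": TCP orientation; "force": force on the tool from outside, world axes, zero at the start; "moment": the same for the moment, N m; "grip_width": finger opening in m; "grip_force": force on a finger pad.
Only numpy, scipy, OpenCV 4.12 (cv2) and the standard library are available. Lean on these libraries where they do the work, as an engineer would, in place of code of your own. Each camera call takes 0.05 s, during which the arm holds its last target. There are 200 camera calls.

## Working session

There is one attempt and no reset: what is moved stays moved. The work goes in short steps, Python scripts to look and compute and a tool call to move; the robot and the scene stay as the last step left them, time stands still between calls to the robot, and variables do not carry over. Pictures are saved under pics/ and viewed, at most 10 in all, crops included, and the job is handed in when it is done.

Besides the shell and the picture viewer there is one more tool, called after "Call:" by a JSON object that holds its "api" and its "payload". jog_arm: Moves the arm, as the interface text tells. Its arguments: {"type":"object","properties":{"rows":{"type":"array","items":{"type":"array"}},"squeeze":{"type":"number"}},"required":["rows"]}

```bash
ls; mkdir -p pics
cat > h.py <<'E'
from station import *
import numpy as np, cv2
from scipy.spatial.transform import Rotation as R
def world(c, at, obs=None, z=None):
    """pixel shares -> world point, via depth or (z given) ray hit on plane z"""
    K=np.array(c["K"]); k1=c["k1"]
    u,v=at[0]*640,at[1]*480
    s=cv2.undistortPoints(np.array([[[u,v]]],float),K,np.array([k1,0,0,0,0.]))[0,0]
    if "world_from_camera" in c: T=np.array(c["world_from_camera"])
    else:
        W=np.eye(4); W[:3,:3]=R.from_euler("xyz",obs["eef_rot"]).as_matrix(); W[:3,3]=obs["ee_pos"]
        T=W@np.array(c["T_tool_cam"])
    d=T[:3,:3]@np.array([s[0],-s[1],-1]); o=T[:3,3]
    if z is not None: return o+d*(z-o[2])/d[2]
    zz=c["range_z"][min(int(v),479),min(int(u),639)]
    return o+d*zz
E
python3 - <<'E'
from h import *
o=get_obs(); print({k:np.round(v,3) for k,v in o.items()})
for n in ("scene","side"):
    c=camera(n); cv2.imwrite(f"pics/{n}0.png",c["image"][:,:,::-1])
    print(n,np.round(c["world_from_camera"],3).tolist(),c["k1"])
    for l,z in (("drain_bin",0),("pan_bar",.086),("screw_grip",.124),("tin",0),("tape",0),("hexkey",0),("wood_handle",0),("coupling",None)):
        for r in spot_point(l,c)[:2]:
            print(l,round(r["p"],2),np.round(np.multiply(r["at"],[640,480])),"plane",np.round(world(c,r["at"],z=z),3) if z is not None else "","depth",np.round(world(c,r["at"]),3))
E
```

```text
pics
{'time_s': np.float64(0.0), 'qpos': array([-0.067,  0.3  ,  1.522, -0.   ,  1.321, -0.067]), 'joint_vel': array([-0.   , -0.001, -0.001, -0.001,  0.002,  0.001]), 'tau': array([-2.0000e-03, -5.3181e+01, -3.5274e+01,  7.1000e-02,  2.4000e-02,
       -0.0000e+00]), 'ee_pos': array([0.55 , 0.   , 0.205]), 'eef_rot': array([-3.14 , -0.   ,  1.571]), 'force': array([-0.372,  0.029, -0.157]), 'moment': array([-0.002, -0.015, -0.059]), 'grip_force': np.float64(0.0), 'grip_width': np.float64(0.094)}
scene [[-0.871, 0.359, -0.334, 0.239], [-0.49, -0.661, 0.568, 0.625], [-0.017, 0.659, 0.752, 0.808], [0.0, 0.0, 0.0, 1.0]] 0.04892607117327565
drain_bin 0.94 [332. 291.] plane [0.523 0.099 0.   ] depth [0.488 0.163 0.099]
pan_bar 0.63 [263. 342.] plane [0.538 0.289 0.086] depth [0.538 0.288 0.085]
screw_grip 0.61 [363. 214.] plane [0.51  0.012 0.124] depth [0.509 0.013 0.126]
tin 0.56 [264. 245.] plane [0.689 0.066 0.   ] depth [0.67  0.09  0.035]
tape 0.62 [247. 281.] plane [0.669 0.154 0.   ] depth [ 0.67   0.153 -0.002]
hexkey 0.42 [424. 230.] plane [ 0.434 -0.117  0.   ] depth [ 0.434 -0
[... 280 characters left out ...]
4007061974036232
drain_bin 0.71 [323. 276.] plane [0.518 0.096 0.   ] depth [0.515 0.242 0.096]
pan_bar 0.72 [308. 296.] plane [0.537 0.289 0.086] depth [0.537 0.288 0.085]
screw_grip 0.7 [329. 206.] plane [0.512 0.014 0.124] depth [0.512 0.017 0.126]
screw_grip 0.59 [307. 256.] plane [0.543 0.224 0.124] depth [0.544 0.215 0.118]
tin 0.56 [244. 265.] plane [0.689 0.069 0.   ] depth [0.682 0.099 0.019]
tape 0.67 [244. 288.] plane [0.674 0.154 0.   ] depth [0.668 0.178 0.017]
hexkey 0.55 [361. 231.] plane [ 0.432 -0.117  0.   ] depth [ 0.432 -0.118 -0.001]
wood_handle 0.62 [218. 324.] plane [0.699 0.27  0.   ] depth [0.691 0.296 0.022]
coupling 0.89 [312. 277.] plane  depth [0.534 0.241 0.091]
```

View pics/scene0.png

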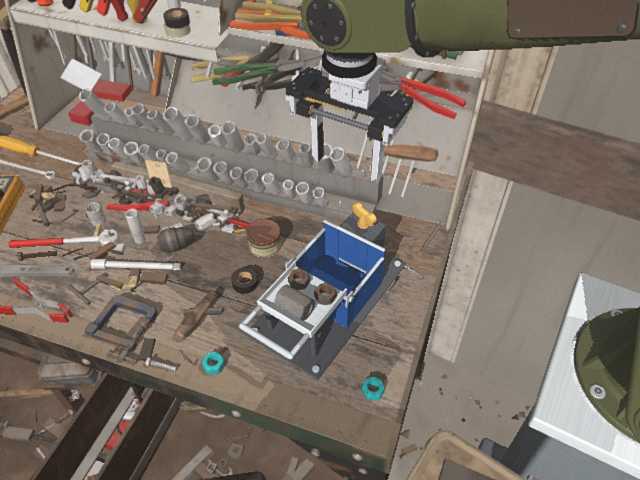

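View pics/side0.png

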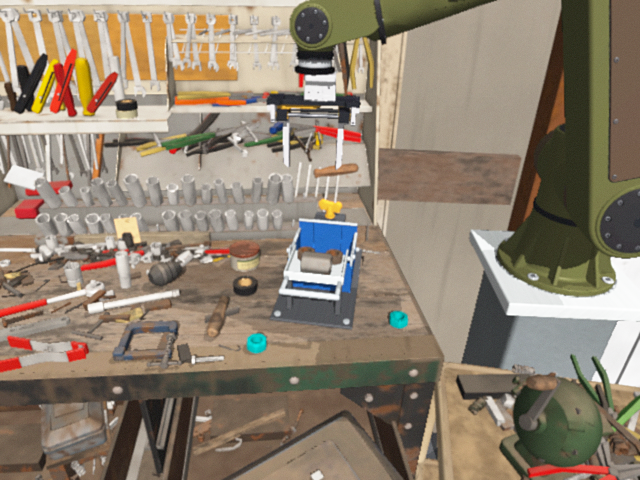

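The pan, its bar (scene ~263,342) and the brass screw (~363,214) match in both views, and bar to screw measures 277 mm against the expected 276. Next I'll measure the wing angle, the bar and the surroundings from the depth.

```bash
cat >> h.py <<'E'
def cloud(c, obs=None):
    K=np.array(c["K"]); v,u=np.mgrid[0:480,0:640]
    s=cv2.undistortPoints(np.stack([u+.5,v+.5],-1).reshape(-1,1,2).astype(float),K,np.array([c["k1"],0,0,0,0.]))[:,0]
    if "world_from_camera" in c: T=np.array(c["world_from_camera"])
    else:
        W=np.eye(4); W[:3,:3]=R.from_euler("xyz",obs["eef_rot"]).as_matrix(); W[:3,3]=obs["ee_pos"]
        T=W@np.array(c["T_tool_cam"])
    z=c["range_z"].reshape(-1)
    P=np.stack([s[:,0]*z,-s[:,1]*z,-z],-1)@T[:3,:3].T+T[:3,3]
    return P, c["image"].reshape(-1,3).astype(int), z>0
def wing(P,I,m,ctr=(.511,.013)):
    k=m&(np.hypot(P[:,0]-ctr[0],P[:,1]-ctr[1])<.04)&(P[:,2]>.112)&(P[:,2]<.145)&(I[:,0]>I[:,2]+50)
    p=P[k][:,:2].astype(np.float32); r=cv2.minAreaRect(p)
    e=np.linalg.eigh(np.cov(p.T))
    a=e[1][:,1]; return k.sum(),p.mean(0).round(4),np.degrees(np.arctan2(a[1],a[0])).round(1),r
E
python3 - <<'E'
from h import *
for n in ("scene","side"):
    c=camera(n); P,I,m=cloud(c); print(n,"wing",wing(P,I,m))
    b=m&(abs(P[:,0]-.538)<.03)&(abs(P[:,1]-.289)<.012)&(abs(P[:,2]-.088)<.012)
    p=P[b]; f=np.polyfit(p[:,0],p[:,1],1); print("bar",b.sum(),"yaw",np.degrees(np.arctan(f[0])).round(2),"y@.5375",np.polyval(f,.5375).round(4),"ztop",np.percentile(p[:,2],98).round(4))
    s=m&(abs(P[:,0]-.51)<.15)&(P[:,1]<-.05)&(P[:,1]>-.6)
    for y in np.arange(-.5,-.05,.05):
        q=P[s&(abs(P[:,1]-y)<.025)]
        if len(q): print(round(y,2),np.percentile(q[:,2],99).round(2),end="; ")
E
```

```text
scene wing (np.int64(285), array([0.507 , 0.0131], dtype=float32), np.float64(160.1), ((0.5088605284690857, 0.011023003607988358), (0.014187970198690891, 0.0525238960981369), 69.10784912109375))
bar 249 yaw -5.2 y@.5375 0.2847 ztop 0.0913
-0.4 0.24; -0.35 0.2; -0.3 0.27; -0.25 0.29; -0.2 0.32; -0.15 0.16; -0.1 0.14; side wing (np.int64(222), array([0.5096, 0.0149], dtype=float32), np.float64(159.4), ((0.5098145008087158, 0.01261649839580059), (0.015438741073012352, 0.05086434632539749), 67.75663757324219))
bar 223 yaw -5.55 y@.5375 0.2876 ztop 0.0912
-0.4 0.42; -0.35 0.41; -0.3 0.49; -0.25 0.51; -0.2 0.42; -0.15 0.21; -0.1 0.19;
```

Call:
{"api": "jog_arm", "payload": {"rows": [[[0.04,0,0],-7,0.06],[[0.04,0,0],-7,0.04],[[0.04,0,0],-7,0.04],[[0.04,0,0],-7,0.04]]}}

```text
time_s: 1.33
ee_pos: [0.5208, 0.1575, 0.2053]
eef_rot: [3.142, -0.0, 2.065]
force: [-0.2, -0.0, -0.1]
grip_width: 0.0712
grip_force: 0.0
```

Wing long axis about -20° in world, bar yaw -5.4°, bar at (0.5375, 0.288). I'll turn to yaw 174.5° first.

Call:
{"api": "jog_arm", "payload": {"rows": [[[0,0,0],-7,0.04],[[0,0,0],-7,0.04],[[0,0,0],-7,0.04],[[0,0,0],-7,0.04],[[0,0,0],-7,0.04],[[0,0,0],-7,0.04],[[0,0,0],-7,0.04],[[0,0,0],-7,0.04]]}}

```text
time_s: 2.0
ee_pos: [0.5211, 0.1559, 0.2054]
eef_rot: [-3.142, -0.0, 3.043]
force: [-0.6, 0.1, 0.4]
grip_width: 0.0399
grip_force: 0.0
```

```bash
cat >> h.py <<'E'
def delta(target):
    o=get_obs(); return (R.from_euler("xyz",o["eef_rot"]).as_matrix().T@(np.array(target)-o["ee_pos"])).round(4), np.degrees(o["eef_rot"]).round(1), o["ee_pos"].round(4)
E
python3 - <<'E'
from h import *
print(delta([.5375,.288,.205])); print(get_obs()["qpos"].round(3))
E
```

```text
(array([-0.0033,  0.1331,  0.0004]), array([-180. ,   -0. ,  174.3]), array([0.5211, 0.1559, 0.2054]))
[ 0.223  0.286  1.539  0.     1.317 -1.249]
```

Call:
{"api": "jog_arm", "payload": {"rows": [[[-0.001,0.033,0],0,0.04],[[-0.001,0.034,0],0,0.04],[[-0.001,0.033,0],0,0.04],[[0,0.033,0],0,0.04],[[0,0,0],0,0.04],[[0,0,0],0,0.04]]}}

```text
time_s: 2.5
ee_pos: [0.5376, 0.2889, 0.2049]
eef_rot: [-3.141, -0.001, 3.039]
force: [0.5, -0.7, 0.1]
grip_width: 0.0402
grip_force: 0.0
```

Run:
```python
from h import *
o=get_obs(); c=camera("wrist"); cv2.imwrite("pics/w1.png",c["image"][:,:,::-1])
for r in spot_point("pan_bar",c): print(r["p"],np.multiply(r["at"],[640,480]).round(),world(c,r["at"],o,z=.086).round(4),world(c,r["at"],o).round(4))
P,I,m=cloud(c,o)
b=m&(abs(P[:,0]-.538)<.03)&(abs(P[:,1]-.288)<.012)&(P[:,2]>.082)&(P[:,2]<.1)
p=P[b]; t=p[p[:,2]>p[:,2].max()-.003]; f=np.polyfit(t[:,0],t[:,1],1); print(b.sum(),np.degrees(np.arctan(f[0])).round(2),np.polyval(f,.5375).round(4),p[:,2].max(), t[:,1].mean())
print(delta([.5375,.288,.073]))
```

```text
0.87 [310. 230.] [0.5325 0.2812 0.086 ] [0.5316 0.2814 0.0899]
639 -4.96 0.2812 0.09152151080714477 0.28117935519743215
(array([0.0005, 0.0008, 0.1323]), array([-180.,   -0.,  174.]), array([0.5379, 0.2872, 0.2053]))
```

View pics/w1.png

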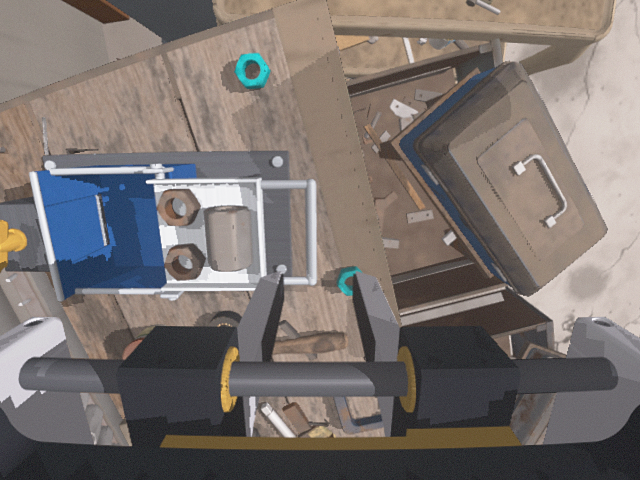

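The wrist view shows the bar at about column 312, rows 182–283, running square to the fingers. It reads roughly 6 mm closer than the fixed cameras do. I'll descend partway and measure again.

Call:
{"api": "jog_arm", "payload": {"rows": [[[0,0.003,0.03],0,0.04],[[0,0,0.03],0,0.04],[[0,0,0],0,0.04],[[0,0,0],0,0.04]]}}

```text
time_s: 2.93
ee_pos: [0.5381, 0.2896, 0.1453]
eef_rot: [-3.14, -0.002, 3.036]
force: [0.2, 0.3, 0.6]
grip_width: 0.0398
grip_force: 0.0
```

Run:
```python
from h import *
for i in range(2):
    o=get_obs(); c=camera("wrist"); print(o["ee_pos"].round(4))
    for r in spot_point("pan_bar",c): print(r["p"],np.multiply(r["at"],[640,480]).round(),world(c,r["at"],o,z=.086).round(4),world(c,r["at"],o).round(4))
    c2=camera("scene" if i else "side")
    for r in spot_point("pan_bar",c2): print(r["p"],world(c2,r["at"],z=.086).round(4))
print(delta([.5355,.285,.072]))
```

```text
[0.5381 0.2896 0.1453]
0.59 [308. 253.] [0.5352 0.2811 0.086 ] [0.5342 0.2813 0.0892]
0.65 [0.5361 0.2767 0.086 ]
[0.5391 0.2908 0.1476]
0.86 [305. 251.] [0.5355 0.2808 0.086 ] [0.5339 0.2812 0.0911]
0.63 [0.5392 0.2828 0.086 ]
(array([ 0.0025, -0.0062,  0.0743]), array([1.80e+02, 1.00e-01, 1.74e+02]), array([0.5385, 0.2909, 0.1463]))
```

Call:
{"api": "jog_arm", "payload": {"rows": [[[0.002,-0.008,0.02],0,0.04],[[0,0,0.025],0,0.04],[[0,0,0.029],0,0.04],[[0,0,0],0,0.04],[[0,0,0],0,0.02],[[0,0,0],0,0.0],[[0,0,0],0,0.0],[[0,0,0],0,0.0],[[0,0,0],0,0.0]], "squeeze": 10}}

```text
time_s: 4.08
ee_pos: [0.5359, 0.2829, 0.0726]
eef_rot: [-3.142, 0.001, 3.037]
force: [-1.3, -19.6, 8.7]
grip_width: 0.0103
grip_force: 10.0
```

Run:
```python
from h import *
o=get_obs(); print({k:np.round(v,4).tolist() for k,v in o.items() if k in("time_s","ee_pos","eef_rot","force","moment","grip_width","grip_force")})
c=camera("side"); cv2.imwrite("pics/s1.png",cv2.resize(c["image"][180:340,220:420,::-1],(800,640))[:600])
```

```text
{'time_s': 4.0833, 'ee_pos': [0.5359, 0.2829, 0.0726], 'eef_rot': [-3.1416, 0.0014, 3.037], 'force': [-1.3061, -19.6127, 8.6646], 'moment': [-3.5954, 0.2175, 0.0404], 'grip_force': 10.0144, 'grip_width': 0.0103}
```

View pics/s1.png

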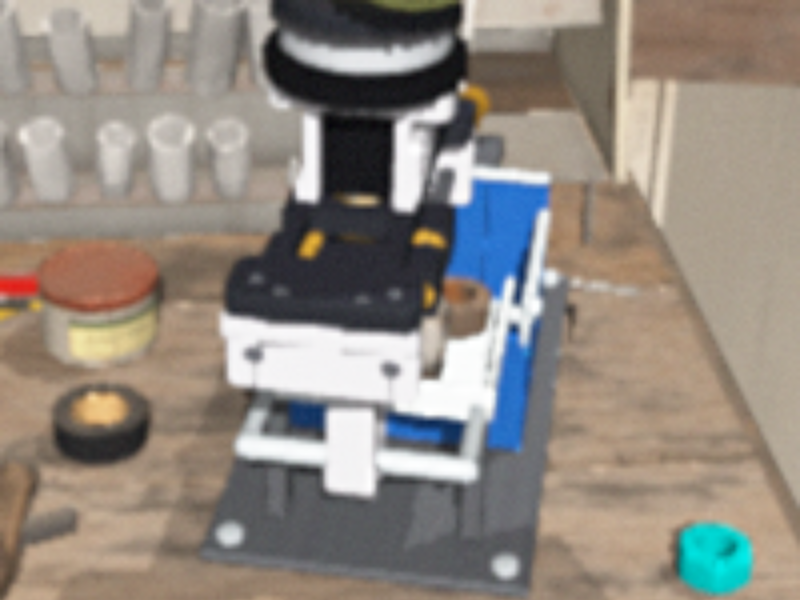

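Bar gripped (width 10.3 mm), with a 20 N side load towards -y. I'll ease that off first.

Call:
{"api": "jog_arm", "payload": {"rows": [[[0,-0.002,0],0,0.0],[[0,0,0],0,0.0],[[0,0,0],0,0.0]]}}

```text
time_s: 4.38
ee_pos: [0.5359, 0.2822, 0.0727]
eef_rot: [3.139, 0.002, 3.037]
force: [0.5, 6.6, 2.2]
grip_width: 0.0094
grip_force: 10.0
```

Run:
```python
import numpy as np
t=np.linspace(0,1.1,23); y=138*np.cos(t)-4*np.sin(t); z=138*np.sin(t)+4*np.cos(t)
print(np.c_[t[1:],np.diff(y),-np.diff(z)].round(1).tolist())
```

```text
[[0.0, -0.4, -6.9], [0.1, -0.7, -6.9], [0.2, -1.1, -6.8], [0.2, -1.4, -6.8], [0.2, -1.7, -6.7], [0.3, -2.1, -6.6], [0.4, -2.4, -6.5], [0.4, -2.7, -6.3], [0.4, -3.0, -6.2], [0.5, -3.3, -6.0], [0.6, -3.6, -5.9], [0.6, -3.9, -5.7], [0.6, -4.2, -5.5], [0.7, -4.5, -5.3], [0.8, -4.7, -5.0], [0.8, -5.0, -4.8], [0.8, -5.2, -4.5], [0.9, -5.4, -4.3], [1.0, -5.6, -4.0], [1.0, -5.8, -3.7], [1.0, -6.0, -3.4], [1.1, -6.2, -3.1]]
```

Call:
{"api": "jog_arm", "payload": {"rows": [[[0,-0.0004,-0.0069],0,0.0],[[0,-0.0007,-0.0069],0,0.0],[[0,-0.0011,-0.0068],0,0.0],[[0,-0.0014,-0.0068],0,0.0],[[0,-0.0017,-0.0067],0,0.0],[[0,0,0],0,0.0]], "squeeze": 15}}

```text
time_s: 4.88
ee_pos: [0.5354, 0.277, 0.1076]
eef_rot: [3.138, 0.003, 3.037]
force: [1.8, 8.6, -1.0]
grip_width: 0.0093
grip_force: 15.0
```

Call:
{"api": "jog_arm", "payload": {"rows": [[[0,-0.0018,-0.0066],0,0.0],[[0,-0.0022,-0.0065],0,0.0],[[0,-0.0025,-0.0063],0,0.0],[[0,-0.003,-0.0062],0,0.0],[[0,-0.0033,-0.006],0,0.0],[[0,-0.0036,-0.0059],0,0.0],[[0,-0.0039,-0.0057],0,0.0],[[0,0,0],0,0.0]]}}

```text
time_s: 5.55
ee_pos: [0.5334, 0.2568, 0.1514]
eef_rot: [3.137, 0.004, 3.037]
force: [1.5, 9.9, 4.1]
grip_width: 0.0093
grip_force: 15.0
```

Call:
{"api": "jog_arm", "payload": {"rows": [[[0,-0.0042,-0.0055],0,0.0],[[0,-0.0045,-0.0053],0,0.0],[[0,-0.0047,-0.005],0,0.0],[[0,-0.005,-0.0048],0,0.0],[[0,-0.0052,-0.0045],0,0.0],[[0,-0.0054,-0.0043],0,0.0],[[0,0,0],0,0.0],[[0,0,0],0,0.0],[[0,0,0],0,0.0]]}}

```text
time_s: 6.3
ee_pos: [0.5306, 0.2286, 0.1811]
eef_rot: [3.136, 0.005, 3.037]
force: [1.8, 10.7, 12.9]
grip_width: 0.0093
grip_force: 15.0
```

Run:
```python
from h import *
a=camera("side"); b=camera("scene")
f=lambda c,r,q: cv2.resize(c["image"][r:r+160,q:q+130,::-1],(400,500))
cv2.imwrite("pics/t1.png",np.hstack([f(a,170,250),f(b,200,230)]))
for l in("coupling","nut_a"):
    for c in(a,b):
        for r in spot_point(l,c): print(l,round(r["p"],2),np.multiply(r["at"],[640,480]).round(),world(c,r["at"]).round(3))
```

```text
coupling 0.45 [323. 262.] [0.518 0.156 0.07 ]
coupling 0.92 [342. 275.] [0.512 0.082 0.033]
coupling 0.16 [319. 266.] [0.561 0.077 0.024]
nut_a 0.91 [261. 342.] [0.611 0.33  0.017]
nut_a 0.73 [396. 322.] [0.382 0.253 0.014]
nut_a 0.71 [217. 365.] [0.608 0.326 0.016]
nut_a 0.7 [316. 270.] [0.565 0.082 0.016]
nut_a 0.67 [371. 390.] [0.378 0.24  0.002]
nut_a 0.43 [356. 287.] [0.485 0.08  0.015]
```

View pics/t1.png

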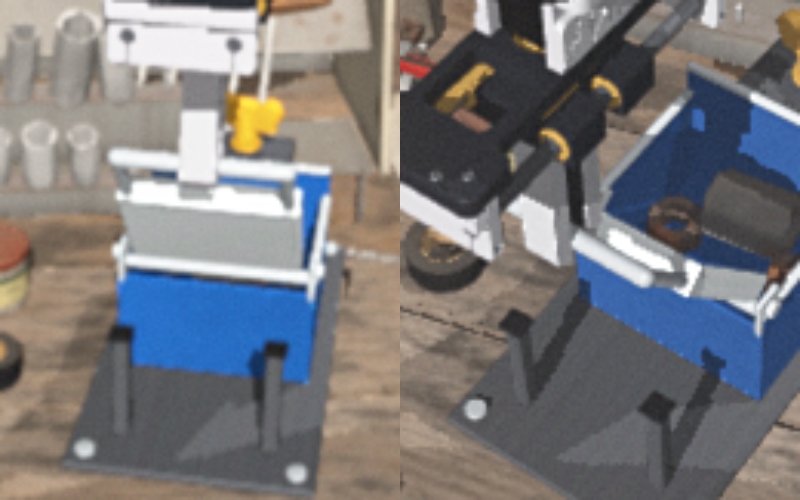

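The pan is at about 0.9 rad. The coupling and one nut sit in the bin, and the other nut (scene ~356,287) also reads as being on its floor. I'll tip a little further to be safe, then come back along the arc.

Call:
{"api": "jog_arm", "payload": {"rows": [[[0,-0.0056,-0.0035],0,0.0],[[0,-0.0058,-0.0033],0,0.0],[[0,-0.006,-0.0031],0,0.0],[[0,0,0],0,0.0],[[0,0,0],0,0.0],[[0,0,0],0,0.0]]}}

```text
time_s: 7.1
ee_pos: [0.529, 0.2114, 0.1916]
eef_rot: [3.136, 0.006, 3.037]
force: [-0.1, 10.7, 17.4]
grip_width: 0.0096
grip_force: 15.0
```

Run:
```python
from h import *
b=camera("scene")
cv2.imwrite("pics/t2.png",cv2.resize(b["image"][200:340,270:410,::-1],(600,600)))
for l in("coupling","nut_a"):
    for c in(b,):
        for r in spot_point(l,c): print(l,round(r["p"],2),np.multiply(r["at"],[640,480]).round(),world(c,r["at"]).round(3))
```

```text
coupling 0.6 [342. 274.] [0.513 0.08  0.032]
nut_a 0.93 [371. 390.] [ 0.379  0.238 -0.002]
nut_a 0.61 [217. 365.] [0.608 0.326 0.016]
nut_a 0.59 [355. 288.] [0.484 0.086 0.018]
nut_a 0.49 [319. 272.] [0.497 0.188 0.168]
```

View pics/t2.png

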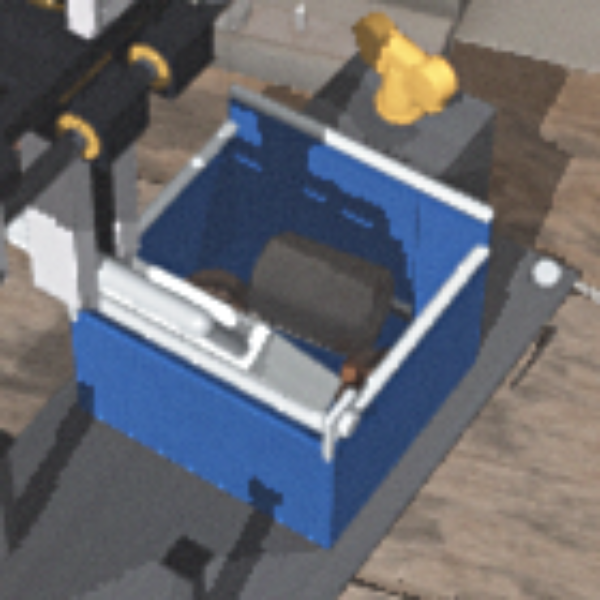

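All three nuts are in the bin: coupling in the middle, nuts near crop (215,285) and (355,375). Now I'll lower the pan back along the arc.

Call:
{"api": "jog_arm", "payload": {"rows": [[[0,0.006,0.0031],0,0.0],[[0,0.0058,0.0033],0,0.0],[[0,0.0056,0.0035],0,0.0],[[0,0.0054,0.0043],0,0.0],[[0,0.0052,0.0045],0,0.0],[[0,0.005,0.0048],0,0.0],[[0,0.0047,0.005],0,0.0],[[0,0.0045,0.0053],0,0.0],[[0,0.0042,0.0055],0,0.0],[[0,0.0039,0.0057],0,0.0],[[0,0.0036,0.0059],0,0.0],[[0,0.0033,0.006],0,0.0]]}}

```text
time_s: 8.25
ee_pos: [0.5342, 0.2671, 0.1315]
eef_rot: [3.14, 0.002, 3.037]
force: [4.0, 3.5, 2.0]
grip_width: 0.0092
grip_force: 15.0
```

Call:
{"api": "jog_arm", "payload": {"rows": [[[0,0.003,0.0062],0,0.0],[[0,0.0025,0.0063],0,0.0],[[0,0.0022,0.0065],0,0.0],[[0,0.0018,0.0066],0,0.0],[[0,0.0017,0.0067],0,0.0],[[0,0.0014,0.0068],0,0.0],[[0,0.0011,0.0068],0,0.0],[[0,0.0007,0.0065],0,0.0],[[0,0.0004,0.005],0,0.0],[[0,0,0],0,0.0],[[0,0,0],0,0.0]]}}

```text
time_s: 9.17
ee_pos: [0.5357, 0.282, 0.0738]
eef_rot: [3.14, 0.001, 3.037]
force: [4.2, 7.5, 0.3]
grip_width: 0.0096
grip_force: 15.0
```

Call:
{"api": "jog_arm", "payload": {"rows": [[[0,0,0],0,0.04],[[0,0,0],0,0.04],[[0,0,0],0,0.04],[[0,0,0],0,0.04],[[0,0,-0.02],0,0.04],[[0,0,-0.035],0,0.04],[[0,0,-0.035],0,0.04],[[0,0,-0.035],0,0.04],[[0,-0.04,0],0,0.04],[[0,-0.04,0],0,0.04],[[0,-0.04,0],0,0.04],[[0,-0.04,0],0,0.04]]}}

```text
time_s: 10.17
ee_pos: [0.5178, 0.1203, 0.1988]
eef_rot: [-3.141, 0.0, 3.037]
force: [0.8, 0.4, 0.9]
grip_width: 0.0398
grip_force: 0.0
```

Call:
{"api": "jog_arm", "payload": {"rows": [[[0,-0.035,0],0,0.04],[[0,-0.035,0],0,0.04],[[0,0,0],7,0.04],[[0,0,0],7,0.04],[[0,0,0],0,0.04],[[0,0,0],0,0.04],[[0,0,0],0,0.04]]}}

```text
time_s: 10.75
ee_pos: [0.5112, 0.0525, 0.1987]
eef_rot: [-3.141, -0.0, 2.797]
force: [-0.6, -0.1, -0.4]
grip_width: 0.0397
grip_force: 0.0
```

Run:
```python
from h import *
o=get_obs(); c=camera("wrist"); cv2.imwrite("pics/w2.png",c["image"][:,:,::-1])
print(o["ee_pos"].round(4),o["qpos"].round(3))
for r in spot_point("screw_grip",c): print(r["p"],np.multiply(r["at"],[640,480]).round(),world(c,r["at"],o,z=.124).round(4),world(c,r["at"],o).round(4))
try: print(wing(*cloud(c,o)))
except Exception as e: print(e)
for n in("scene","side"):
    c=camera(n)
    for r in spot_point("screw_grip",c)[:2]: print(n,r["p"],world(c,r["at"],z=.124).round(4))
    for r in spot_point("pan_bar",c)[:2]: print(n,r["p"],world(c,r["at"],z=.086).round(4),world(c,r["at"]).round(4))
```

```text
[0.5112 0.0525 0.1987] [ 0.031  0.225  1.631 -0.     1.285 -1.195]
0.96 [268. 263.] [0.5086 0.0095 0.124 ] [0.5066 0.0113 0.1309]
(np.int64(666), array([0.5011, 0.0115], dtype=float32), np.float64(159.6), ((0.5037416219711304, 0.010664120316505432), (0.012941859662532806, 0.037519119679927826), 67.93981170654297))
scene 0.74 [0.5101 0.007  0.124 ]
scene 0.92 [0.533  0.2853 0.086 ] [0.5324 0.286  0.0876]
side 0.68 [0.5134 0.0052 0.124 ]
side 0.77 [0.5355 0.2809 0.086 ] [0.5352 0.2863 0.0899]
side 0.58 [0.643  0.2735 0.086 ] [0.6649 0.1764 0.0173]
```

View pics/w2.png

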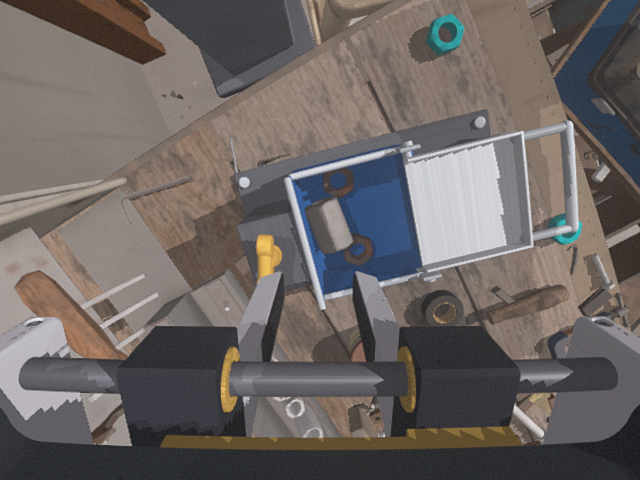

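The pan is level and empty, all three nuts are in the bin, and the wing (268,258) lies square to the finger closing line. Taking the three cameras and the bar geometry together puts the screw at (0.5095, 0.0085).

Run:
```python
from h import *
print(delta([.5095,.0085,.107]))
```

```text
(array([-0.0134, -0.0419,  0.0917]), array([-180.,   -0.,  160.]), array([0.5112, 0.0524, 0.1987]))
```

Call:
{"api": "jog_arm", "payload": {"rows": [[[-0.007,-0.021,0],0,0.04],[[-0.0064,-0.021,0],0,0.04],[[0,0,0.03],0,0.04],[[0,0,0.03],0,0.04],[[0,0,0],0,0.04],[[0,0,0],0,0.04]]}}

```text
time_s: 11.65
ee_pos: [0.509, 0.0083, 0.1385]
eef_rot: [-3.141, -0.002, 2.793]
force: [0.9, 0.5, 0.1]
grip_width: 0.0401
grip_force: 0.0
```

Run:
```python
from h import *
o=get_obs(); c=camera("wrist"); cv2.imwrite("pics/w3.png",c["image"][150:390,160:480,::-1])
for r in spot_point("screw_grip",c): print(r["p"],np.multiply(r["at"],[640,480]).round(),world(c,r["at"],o,z=.124).round(4),world(c,r["at"],o).round(4))
print(wing(*cloud(c,o)))
print(delta([.5095,.0085,.107]))
```

```text
0.97 [319. 281.] [0.5113 0.007  0.124 ] [0.5086 0.008  0.1309]
0.27 [385. 216.] [0.486  0.0578 0.124 ] [0.506  0.0672 0.0468]
(np.int64(1458), array([0.5066, 0.0078], dtype=float32), np.float64(158.8), ((0.5089743733406067, 0.006962941959500313), (0.015758946537971497, 0.050586998462677), 62.15144729614258))
(array([ 0.0008, -0.0002,  0.0335]), array([1.8e+02, 1.0e-01, 1.6e+02]), array([0.5102, 0.0084, 0.1405]))
```

View pics/w3.png

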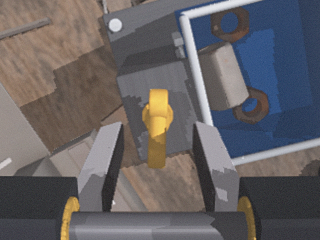

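The wing is centred between the fingers and well aligned with them. Descend and grip.

Call:
{"api": "jog_arm", "payload": {"rows": [[[0,0,0.016],0,0.04],[[0,0,0.016],0,0.04],[[0,0,0],0,0.04],[[0,0,0],0,0.02],[[0,0,0],0,0.0],[[0,0,0],0,0.0],[[0,0,0],0,0.0],[[0,0,0],0,0.0],[[0,0,0],0,0.0]], "squeeze": 12}}

```text
time_s: 12.5
ee_pos: [0.5096, 0.0076, 0.1075]
eef_rot: [-3.141, 0.001, 2.793]
force: [-1.8, -5.7, 6.2]
grip_width: 0.0106
grip_force: 12.0
```

Run:
```python
from h import *
o=get_obs(); print({k:np.round(o[k],3).tolist() for k in("time_s","ee_pos","eef_rot","force","moment","tau","grip_width","qpos")})
```

```text
{'time_s': 12.5, 'ee_pos': [0.51, 0.008, 0.108], 'eef_rot': [-3.141, 0.001, 2.793], 'force': [-1.799, -5.726, 6.206], 'moment': [-1.074, 0.401, -0.013], 'tau': [3.337, -47.729, -30.384, 1.398, -0.465, -0.045], 'grip_width': 0.011, 'qpos': [-0.056, 0.317, 1.742, -0.001, 1.082, -1.277]}
```

Call:
{"api": "jog_arm", "payload": {"rows": [[[0,0,0],5,0.0],[[0,0,0],5,0.0],[[0,0,0],5,0.0],[[0,0,0],5,0.0],[[0,0,0],5,0.0],[[0,0,0],0,0.0],[[0,0,0],0,0.0]]}}

```text
time_s: 13.08
ee_pos: [0.5097, 0.0076, 0.1075]
eef_rot: [-3.141, 0.001, 2.355]
force: [-2.7, -5.5, 5.0]
grip_width: 0.0109
grip_force: 12.0
```

```bash
cat > s.py <<'E'
from h import *
o=get_obs(); print({k:np.round(o[k],3).tolist() for k in("time_s","ee_pos","force","moment","grip_width")},"tau6",o["tau"][5].round(3),"q6",o["qpos"][5].round(3),"yaw",np.degrees(o["eef_rot"][2]).round(2))
E
python3 s.py
```

```text
{'time_s': 13.083, 'ee_pos': [0.51, 0.008, 0.108], 'force': [-2.695, -5.513, 4.978], 'moment': [-0.994, 0.406, -0.046], 'grip_width': 0.011} tau6 0.376 q6 -0.84 yaw 134.96
```

Call:
{"api": "jog_arm", "payload": {"rows": [[[0,0,0],4,0.0],[[0,0,0],4,0.0],[[0,0,0],4,0.0],[[0,0,0],0,0.0],[[0,0,0],0,0.0]]}}

```text
time_s: 13.5
ee_pos: [0.5098, 0.0075, 0.1075]
eef_rot: [3.141, 0.002, 2.147]
force: [-0.7, -5.5, 3.7]
grip_width: 0.012
grip_force: 12.6
```

```bash
python3 s.py
```

```text
{'time_s': 13.5, 'ee_pos': [0.51, 0.008, 0.108], 'force': [-0.715, -5.454, 3.705], 'moment': [-1.07, 0.218, 0.307], 'grip_width': 0.012} tau6 0.601 q6 -0.631 yaw 122.99
```

Call:
{"api": "jog_arm", "payload": {"rows": [[[0,0,0],2,0.0],[[0,0,0],0,0.0],[[0,0,0],0,0.0],[[0,0,0],0,0.0]]}}

```text
time_s: 13.83
ee_pos: [0.5097, 0.0076, 0.1075]
eef_rot: [3.142, 0.002, 2.112]
force: [-1.6, -5.7, 3.7]
grip_width: 0.0126
grip_force: 13.0
```

```bash
python3 s.py
python3 - <<'E'
from h import *
for n in("scene","side"):
    c=camera(n); print(wing(*cloud(c)))
E
```

```text
{'time_s': 13.833, 'ee_pos': [0.51, 0.008, 0.108], 'force': [-1.62, -5.663, 3.653], 'moment': [-1.007, 0.273, 0.279], 'grip_width': 0.013} tau6 0.296 q6 -0.597 yaw 121.02
(np.int64(160), array([0.5028, 0.0177], dtype=float32), np.float64(125.7), ((0.5051153898239136, 0.011085026897490025), (0.01474688109010458, 0.04511910304427147), 37.908653259277344))
(np.int64(103), array([0.5007, 0.0241], dtype=float32), np.float64(118.1), ((0.5006935000419617, 0.017810244113206863), (0.0322328582406044, 0.0204777829349041), 83.3211669921875))
```

Turning 2° more only widened the fingers by 16 mm·sin 2°, so the head is against its stop. That puts the seat at yaw ≈127°, 0.58 rad from the start, which is within the stated range. Now I'll back off to yaw 217°.

Call:
{"api": "jog_arm", "payload": {"rows": [[[0,0,0],-6,0.0],[[0,0,0],-6,0.0],[[0,0,0],-6,0.0],[[0,0,0],-6,0.0],[[0,0,0],-6,0.0],[[0,0,0],-6,0.0],[[0,0,0],-6,0.0],[[0,0,0],-6,0.0],[[0,0,0],0,0.0]], "squeeze": 15}}

```text
time_s: 14.68
ee_pos: [0.5094, 0.0076, 0.1075]
eef_rot: [-3.14, 0.0, 2.956]
force: [-4.0, -5.0, 6.1]
grip_width: 0.0108
grip_force: 15.0
```

Call:
{"api": "jog_arm", "payload": {"rows": [[[0,0,0],-6,0.0],[[0,0,0],-6,0.0],[[0,0,0],-6,0.0],[[0,0,0],-6,0.0],[[0,0,0],-6,0.0],[[0,0,0],-6,0.0],[[0,0,0],-6,0.0],[[0,0,0],-6,0.0],[[0,0,0],0,0.0],[[0,0,0],0,0.0],[[0,0,0],0,0.0],[[0,0,0],0,0.0]]}}

```text
time_s: 15.68
ee_pos: [0.5095, 0.0074, 0.1075]
eef_rot: [-3.14, -0.001, -2.496]
force: [-4.0, -8.1, 6.1]
grip_width: 0.0109
grip_force: 15.0
```

```bash
python3 s.py
python3 - <<'E'
from h import *
c=camera("side"); d=camera("scene"); w=camera("wrist")
f=lambda c,r,q: cv2.resize(c["image"][r:r+160,q:q+130,::-1],(266,400))
cv2.imwrite("pics/f.png",np.hstack([f(c,170,250),f(d,190,270),cv2.resize(w["image"][150:390,230:390,::-1],(266,400))]))
E
```

```text
{'time_s': 15.683, 'ee_pos': [0.509, 0.007, 0.107], 'force': [-4.042, -8.085, 6.066], 'moment': [-1.294, 0.649, 0.048], 'grip_width': 0.011} tau6 0.043 q6 -2.272 yaw -143.0
```

View pics/f.png

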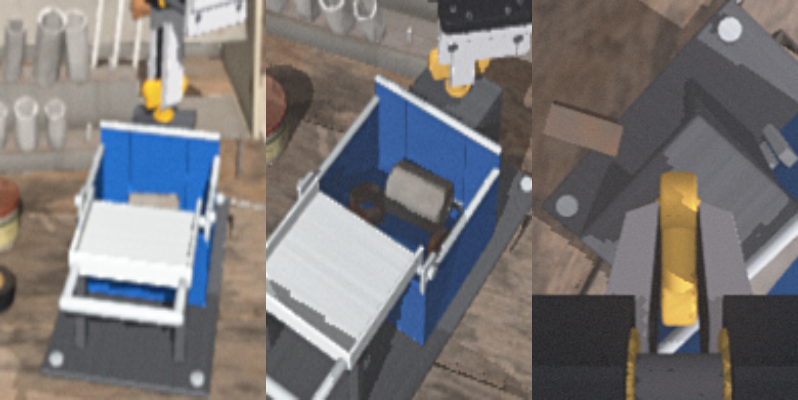

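The pan is level and empty and the nuts are in the bin. The wing is aligned flat in the fingers at yaw 217°, a quarter turn off its seat, with a 15 N grip. Handing in.

```bash
python3 -c "
from station import *
print(hand_in())"
```

```text
the job is handed in; nothing more can be done
None
```

I handed the job in, and the judge returned no verdict: the three nuts are in the bin, the pan is down level, and the thumbscrew was seated, backed off about 90° and is still gripped at 15 N.

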